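Clear the setup plate and hold the square in its corner

TASK

Sweep the three loose steel bar ends off the setup plate into the tray on its right with the pusher (not with the fingers or the square; they have sharp edges), then stand the pusher back on the bench. Then take the machinist's square by its stock, lay it flat on the plate, and press it into the corner of the two stop bars, the stock along the left bar and the blade along the far bar, until both faces touch flush. Finish while still gripping it and pressing it against both bars; leave everything else on the bench where it is.

Things in the scene. Friction and masses are not known exactly. Their poses are not given: they have to be found in the camera images.
- fixture: Fixed dark steel setup plate, 200 (x) x 220 (y) x 30 thick, with a grey open tray along its right (-y) edge and two stop bars forming an inside corner at far left. Origin: centre of the plate's underside, on the bench; x points away from the robot (turned at most 0.2 rad), y left. Plate top at z = 30. Two bolt heads (16 dia, 6 high) at x = -85, y = +85 and -85.
- stop_far: Steel bar fixed on the plate along its far (+x) edge, 16 x 220 x 14 high. Origin: centre of its underside. Its working face looks to -x at fixture x = 84; top at fixture z = 44.
- stop_left: Steel bar fixed on the plate along its left (+y) edge, 144 x 16 x 14 high. Origin: centre of its underside. Its working face looks to -y at fixture y = 94; it spans fixture x -60..84; top at fixture z = 44.
- corner (a point): Inside corner of the two stop bars' working faces, at the plate's top: fixture (84, 94, 30).
- tray_mid (a point): Middle of the tray's floor: fixture (0, -150, 4). Tray inside, in fixture axes: x -96..96, y -191..-110. Its outer walls are 4 thick and 45 high from the bench; its inner wall is the plate's own edge, with no rim, so pieces pushed over the edge drop in.
- square: Loose machinist's square, an L lying on the bench, about 0.4 kg. Stock: aluminium bar 90 (x) x 20 (y) x 42 high; origin at the centre of its underside. Blade: flat steel strip at the bottom, 8 thick, spanning x 17..45 and y -110..-10. Outer faces: the stock's +y face (y = 10) and the blade's +x edge (x = 45). Centre of mass near (13, -25).
- heel (a point): Outer corner of the square, at its underside: square (45, 10, 0). Seated it meets the stops' corner, stock along the left bar, blade along the far bar, axes parallel to the fixture's. The stock stands 28 above the stop bars, so it can be gripped across its 20 mm from above and held while seated.
- pusher: Loose pusher standing on the bench (about 0.2 kg): grey block 130 (x) x 24 (y) x 30 high with an upright light wooden handle in its middle, 24 (x) x 16 (y), from z = 30 to 85. Origin: centre of its underside. The long faces (+y and -y) do the pushing.
- slug_a: Loose round bar end standing on the plate, 22 dia x 20 high, steel. Origin: centre of underside.
- slug_b: Loose square bar end on the plate, 20 x 20 x 20, steel. Origin: centre of underside.
- slug_c: Loose round bar end standing on the plate, 22 dia x 18 high, steel. Origin: centre of underside.
- collet: Bystander: round steel collet standing up, 42 dia x 52 high mm. To be left alone. Origin: centre of its underside.
- vblock: Bystander: dark steel V-block, 50 x 50 x 40 high mm. To be left alone. Origin: centre of its underside.
- mug: Bystander: white mug, 80 dia x 90 high mm. To be left alone. Origin: centre of its underside.
- wrench: Bystander: steel wrench lying flat on the bench, 190 mm long. To be left alone.
- bearing: Bystander: steel ring lying flat, 52 dia x 16 high mm. To be left alone. Origin: centre of its underside.
- oiler: Bystander: white plastic oil bottle, 54 dia x 120 high mm. To be left alone. Origin: centre of its underside.
Things that resemble listed ones, but are neither listed nor needed, are in the scene too. What is meant by the square is not orange or purple, and is the larger of those in its own colour.

How it is judged:
By the outcome, as a careful person would: the job done as asked, in the order asked, and still so for the second after the job is handed in, while the arm keeps its last pose, push and grip.
It also fails if it takes over 70 s, if anything falls off the work surface, if the arm or the gripper's body presses on something with over 40 N, if the wrist force passes 120 N, or if a joint passes its speed limit or range.

ROBOT

A 6-joint arm with a two-finger parallel gripper is mounted at the origin on the work surface. World frame = base frame: x ahead of the robot, y to its left, z up, the work surface at z = 0. Lengths are in m, angles in rad, forces in N, time in s.
With the tool pointing down it reaches from about 0.4 to 0.825 m from the base axis. Payload 7 kg.
Tool frame: the origin (TCP) lies at the very end of the fingers, on their centre line; the grasp point (between the pads) lies 19 mm behind it; z points along the fingers, y is the direction in which the jaws open and shut (so a half turn about z gives the same grasp; the last joint's range is limited). The gripper opens to 88 mm and grips with 3 to 60 N. Pads are 19 mm wide; open, the fingers measure 130 mm over their backs; the gripper's body (78 mm by 193 mm) begins 47 mm behind the grasp point.
Start: joints at [1.493, 0.359, 0.012, 0, -1.224, -0.288], TCP at [0.241, 0.63, 0.227] pointing down, gripper open.
Joint ranges: [-3.07, 3.07], [-1.43, 2.12], [-1.02, 1.25], [-3.03, 1.67], [-3.05, -0], [-3.03, 3.03]. Speed limits (rad/s): [2.39, 2.39, 3.01, 3.14, 3.14, 3.14].

INTERFACE

Orientations are given as [roll, pitch, yaw] about the fixed x, y, z axes, in that order (R = Rz(yaw) Ry(pitch) Rx(roll)).
In Python, from station import arm gives the robot as it stands.
- The arm moves only by the shell command python3 -m inch 'ROWS' [FORCE]. ROWS is text: rows parted by semicolons, each of 7 numbers parted by spaces: the closure, from 0 (fully open) to 1 (shut), then the shift along the tool's x, y, z each as a share of 300 mm, from -1 to 1, then the turn, a rotation vector about the tool's x, y, z each as a share of 60 degrees, from -1 to 1. In form: grip tx ty tz rx ry rz; .... A call has 1 to 12 rows; each row is the pose to reach, as a shift and turn from the pose commanded when the call began, along the tool's axes at that moment; what a row does not reach only later rows make up. A row lasts 1/10 s, in which the tool goes at most 50 mm and 8.59 degrees, less where a joint would pass 70% of its speed; a pose out of reach is approached as far as the arm can. A call with a number of a shift or a turn outside -1 to 1 is refused whole. A call with a gripper value outside its range is refused whole. The fingers move at their own pace and stop on an object; FORCE is the grip in N (left out, the last holds). Time passes only in rows, so rows that repeat a pose let the fingers close. It gives the time, the measured TCP pose, the force and the opening at its end, in the units of the state.
- arm.get_state(): the state, without advancing time (a new reading comes with each control period).
- arm.grab_frame(name): name is "side" or "top" or "wrist"; returns a dict with "img" (480x640x3 uint8, red, green, blue), "range_z" (480x640 float32, m along the optical axis (not along the pixel's ray), 0 where there is no reading), "fx", "fy", "cx", "cy" (pixels), "dist" ([k1, k2, p1, p2, k3] as OpenCV has them; the pictures are not rectified), "extrinsics" (4x4, takes a point from world to camera coordinates); the wrist camera has in their place "tool_from_camera" (4x4, takes a point from camera to tool coordinates, whose origin is the TCP and whose axes are the flange's). Camera axes: x right, y up, looking along -z (the intrinsics and any distortion apply to the point x, -y, -z); pixel columns grow to the right and rows downward; lengths in m; the calibration is good to about 2 mm. A picture is of the moment at which its call begins: read the wrist's pose just before it.
- arm.job_done(): hands the job in, once; it reports no verdict.
The state is a dict: "t": time; "q": joint angles; "qd": joint speeds; "joint_efforts": joint torques, N m; "eef_pos": TCP position; "ee_rot": TCP orientation; "force": force on the tool from outside, world axes, zero at the start; "moment": the same for the moment, N m; "width": finger opening in m.
Only numpy, scipy, OpenCV 4.12 (cv2) and the standard library are available. Lean on these libraries where they do the work, as an engineer would, in place of code of your own. Each camera call takes 0.05 s, during which the arm holds its last target.

## Working session

There is one attempt and no reset: what is moved stays moved. The work goes in short steps, Python scripts to look and compute and a shell command to move; the robot and the scene stay as the last step left them, time stands still between calls to the robot, and variables do not carry over. Pictures are saved under pics/ and viewed, and the job is handed in when it is done.

```bash
ls; mkdir -p pics
cat > h.py <<'E'
import numpy as np, cv2
from station import arm
from scipy.spatial.transform import Rotation as R
def save(f,name): cv2.imwrite('pics/'+name,f['img'][:,:,::-1])
def cloud(f,T=None):
    h,w=f['range_z'].shape
    u,v=np.meshgrid(np.arange(w),np.arange(h))
    K=np.array([[f['fx'],0,f['cx']],[0,f['fy'],f['cy']],[0,0,1]])
    p=cv2.undistortPoints(np.stack([u,v],-1).reshape(-1,1,2).astype(np.float64),K,np.array(f['dist'],float)).reshape(h,w,2)
    z=f['range_z'].astype(float)
    P=np.stack([p[...,0]*z,-p[...,1]*z,-z],-1)
    if T is None: T=np.linalg.inv(np.array(f['extrinsics']))
    W=P@T[:3,:3].T+T[:3,3]
    W[z<=0]=np.nan
    return W
E
python3 - <<'E'
from h import *
s=arm.get_state();print(s)
for n in ['top','side','wrist']:
    f=arm.grab_frame(n);save(f,n+'0.png')
    np.savez(''+n+'0.npz',**{k:np.array(v) for k,v in f.items()})
    print(n,f['fx'],f['cx'],f['dist'],f.get('extrinsics',f.get('tool_from_camera')))
E
```

```text
pics
{'t': 0.0, 'q': array([ 1.49309333e+00,  3.59354558e-01,  1.10257652e-02, -3.59587817e-04,
       -1.22414353e+00, -2.88101060e-01]), 'qd': array([ 0.00095496, -0.00084832, -0.0010794 , -0.00025471, -0.00108078,
       -0.00289021]), 'joint_efforts': array([-2.44351533e-03, -5.82718885e+01,  2.93060392e+01,  6.99701026e+00,
        7.04320759e-03, -1.61723692e-04]), 'eef_pos': array([0.24129112, 0.62983611, 0.22562752]), 'ee_rot': array([ 3.13988968e+00, -1.52148503e-04, -3.65926384e-01]), 'force': array([-0.2151417 , -0.54605695, -0.05921293]), 'moment': array([ 0.01027471, -0.02758265,  0.00249314]), 'width': 0.0874357907205075}
top 534.6662986465728 324.2157659457299 [-0.11395621  0.          0.          0.          0.        ] [[-0.0166476  -0.99984246  0.006157   -0.0327143 ]
 [ 0.98896028 -0.01555896  0.14736172 -0.56258267]
 [-0.14724271  0.00854225  0.9890635  -1.20725801]
 [ 0.          0.          0.          1.        ]]
side 499.3098595112565 318.95678534514883 [-0.04300575  0.          0.          0.          0.        ] [[ 0.9227518  -0.38518747  0.01263856 -0.51085842]
 [ 0.18750421  0.47735127  0.85847419 -0.13749809]
 [-0.33670653 -0.78978882  0.51270101 -1.29340501]
 [ 0.          0.          0.          1.        ]]
wrist 343.21098341529745 325.28059312124014 [-0.0545523  0.         0.         0.         0.       ] [[-4.56088721e-04  9.56830743e-01  2.90645352e-01  7.89285407e-02]
 [ 9.99998807e-01  8.65302123e-04 -1.27942695e-03 -8.63390521e-04]
 [-1.47569108e-03  2.90644422e-01 -9.56829997e-01 -1.57773895e-01]
 [ 0.00000000e+00  0.00000000e+00  0.00000000e+00  1.00000000e+00]]
```

View pics/top0.png

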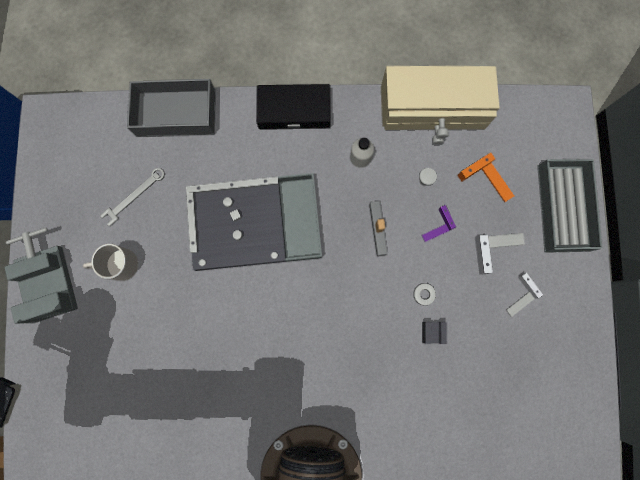

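View pics/side0.png

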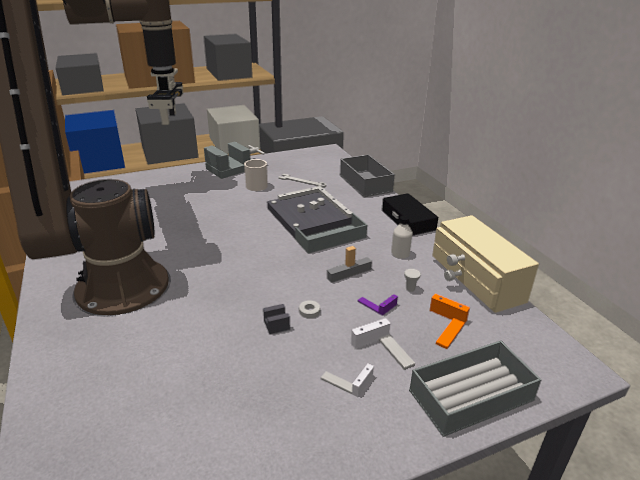

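The top view shows the fixture at about (250,222), with slugs at (227,202), (235,215) and (237,235). The pusher is at (380,228), the larger white square at (490,250), with a smaller white decoy at (525,293), plus the purple and orange ones.

```bash
cat > m.py <<'E'
from h import *
f=dict(np.load('top0.npz')); W=cloud(f); img=f['img']
def region(u0,u1,v0,v1,z0,z1,name,rect=True):
    S=W[v0:v1,u0:u1].reshape(-1,3)
    S=S[(S[:,2]>z0)&(S[:,2]<z1)]
    r=cv2.minAreaRect((S[:,:2]*1000).astype(np.float32))
    print(name,len(S),'mean',(S.mean(0)*1000).round(1),'rect',np.round(r[0],1),np.round(r[1],1),round(r[2],2), 'zmed',round(np.median(S[:,2])*1000,1))
    return S
print('bench z',np.nanmedian(W[300:340,200:400,2]), 'bench right',np.nanmedian(W[320:400,460:560,2]))
for z in (30,44):
    pass
region(185,325,175,275,.039,.05,'stops+slugtops?')
region(190,280,185,272,.024,.034,'platetop')
region(180,330,170,280,.02,.06,'fixture all')
for n,(u,v) in dict(a=(227,202),b=(235,215),c=(237,235)).items():
    region(u-9,u+10,v-9,v+10,.041,.06,n)
region(365,395,190,265,.022,.036,'pusher block')
region(365,395,190,265,.06,.1,'handle')
region(470,500,225,280,.033,.055,'stock')
region(480,530,225,280,.004,.015,'blade')
region(505,550,265,320,.015,.06,'small stock')
E
python3 m.py
python3 - <<'E'
import cv2
i=cv2.imread('pics/top0.png')
a=cv2.resize(i[165:285,175:335],None,fx=4.5,fy=4.5,interpolation=cv2.INTER_CUBIC)
cv2.imwrite('pics/z1.png',a)
b=cv2.resize(i[180:330,360:560],None,fx=4,fy=4,interpolation=cv2.INTER_CUBIC);cv2.imwrite('pics/z2.png',b)
E
```

```text
bench z 0.00011334554079889259 bench right 0.0003736870774715406
stops+slugtops? 1441 mean [630.9 172.7  44.6] rect [594.  126.2] [199.8 306.4] 4.87 zmed 44.6
platetop 5678 mean [581.1 164.1  30.1] rect [582.3 167.1] [184.  219.7] 4.99 zmed 30.2
fixture all 8251 mean [590.9 160.5  33.3] rect [594.2 125.7] [201.4 306.2] 5.25 zmed 31.3
a 78 mean [635.7 183.3  48.7] rect [630.6 178.1] [41.1 19.9] 45.27 zmed 48.7
b 83 mean [608.9 166.9  49.6] rect [616.2 170.4] [38.8 20.1] 27.01 zmed 49.6
c 71 mean [561.1 160.9  49.8] rect [560.9 161.3] [19.8 20. ] 87.74 zmed 49.7
pusher block 457 mean [ 573.9 -170.1   30.3] rect [ 575.9 -170.9] [130.8  24.7] 6.52 zmed 30.4
handle 90 mean [ 574.5 -169.9   82.4] rect [ 575.6 -170.5] [24.  16.1] 5.47 zmed 84.0
stock 374 mean [ 506.8 -419.3   42.1] rect [ 507.1 -420.3] [90.8 23.3] 3.81 zmed 42.2
blade 563 mean [ 531.6 -484.1    8. ] rect [ 515.4 -478.7] [126.2 133.5] 87.13 zmed 7.8
small stock 226 mean [ 431.  -530.7   29.4] rect [ 431.1 -532.5] [65.2 17.8] 34.88 zmed 30.4
```

View pics/z1.png

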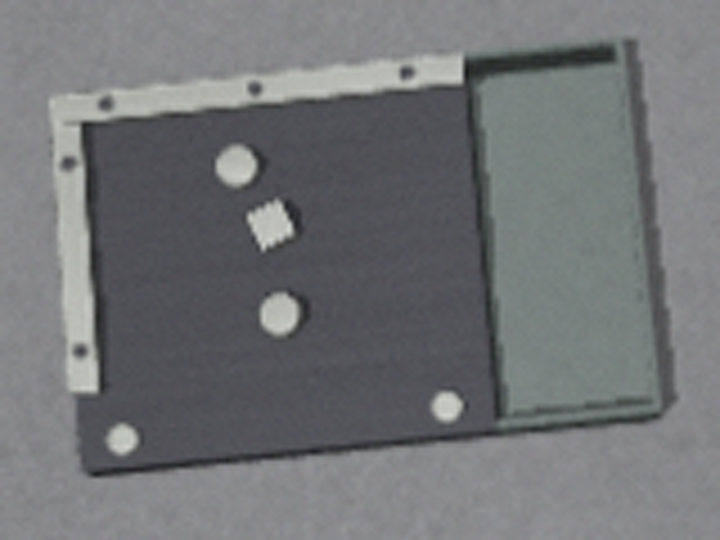

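View pics/z2.png

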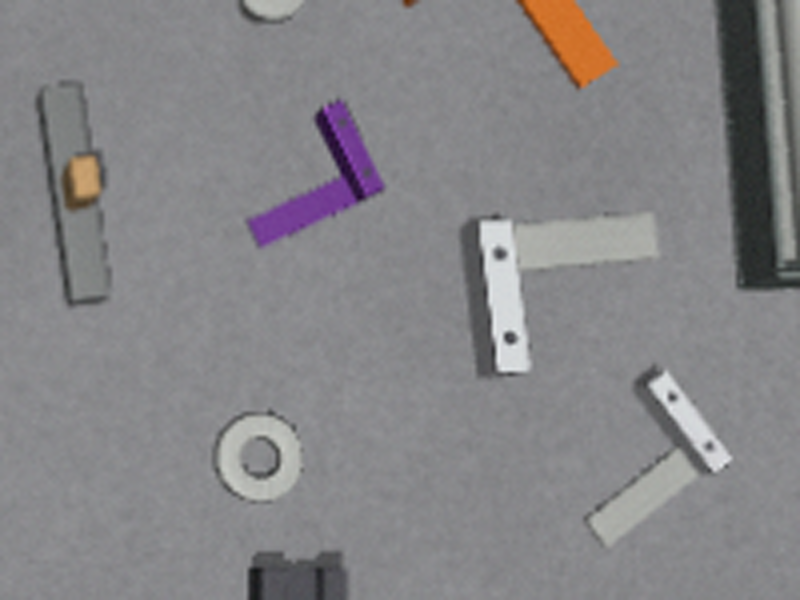

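```bash
cat > go.py <<'E'
# usage: go.py x y z yaw  -> rows in tool shares
import sys
from h import *
s=arm.get_state(); x,y,z,yaw=map(float,sys.argv[1:5])
Rc=R.from_euler('xyz',s['ee_rot']); p=s['eef_pos']
Rt=R.from_euler('xyz',[np.pi,0,yaw])
d=Rc.inv().apply(np.array([x,y,z])-p)/0.3
r=(Rc.inv()*Rt).as_rotvec()/(np.pi/3)
print('now t',round(s['t'],2),p.round(4),s['ee_rot'].round(4),'F',s['force'].round(1),'w',round(s['width'],4))
print('shift',d.round(4),'turn',r.round(4),'rows',np.abs(d).max()*6, np.abs(r).max()*60/8.59)
E
python3 -m inch '0 .77 .526 -.117 0 0 -.218;0 .77 .526 -.117 0 0 -.218;0 .77 .526 -.117 0 0 -.218;0 .77 .526 -.117 0 0 -.218;0 .77 .526 -.117 0 0 -.218;0 .77 .526 -.117 0 0 -.218;0 .77 .526 -.117 0 0 -.218;0 .77 .526 -.117 0 0 -.218'
python3 go.py .56 .17 .30 .09
```

```text
t: 0.95
eef_pos: [0.4011, 0.3997, 0.2618]
ee_rot: [-3.141, 0.0, -0.139]
force: [0.8, 0.9, 0.1]
width: 0.0872
now t 0.95 [0.4011 0.3997 0.2618] [-3.1411e+00  1.0000e-04 -1.3940e-01] F [0.8 0.9 0.1] w 0.0872
shift [ 0.6308  0.6845 -0.1277] turn [-0.0004  0.     -0.219 ] rows 4.106914226132249 1.529826831850392
```

```bash
python3 -m inch '0 .63 .684 -.128 0 0 -.219;0 .63 .684 -.128 0 0 -.219;0 .63 .684 -.128 0 0 -.219;0 .63 .684 -.128 0 0 -.219;0 .63 .684 -.128 0 0 -.219;0 .63 .684 -.128 0 0 -.219;0 .63 .684 -.128 0 0 -.219;0 .63 .684 -.128 0 0 -.219;0 .63 .684 -.128 0 0 -.219'
python3 - <<'E'
from h import *
s=arm.get_state(); f=arm.grab_frame('wrist'); save(f,'w1.png')
np.savez('w1.npz',pos=s['eef_pos'],rot=s['ee_rot'],**{k:np.array(v) for k,v in f.items()})
print(s['eef_pos'],s['ee_rot'],s['t'])
E
```

```text
t: 1.85
eef_pos: [0.5593, 0.1723, 0.2995]
ee_rot: [3.141, 0.001, 0.093]
force: [-0.0, 0.4, -0.5]
width: 0.0875
[0.5592988  0.17225623 0.29945903] [3.14143858e+00 9.35912059e-04 9.28948844e-02] 1.85
```

View pics/w1.png

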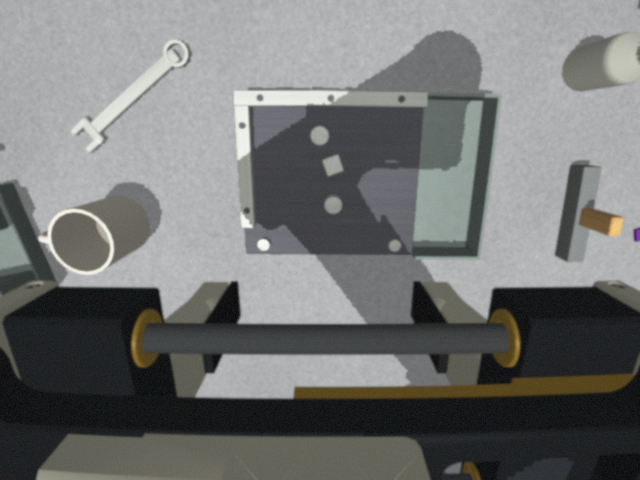

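The wrist view shows the plate at (330,180) nearly axis-aligned with the image. Slugs are at (319,135), (333,165) and (333,205), bolt heads at (264,244) and (395,245), and the pusher at the right edge.

```bash
cat > m2.py <<'E'
from h import *
f=dict(np.load('w1.npz'))
Tw=np.eye(4);Tw[:3,:3]=R.from_euler('xyz',f['rot']).as_matrix();Tw[:3,3]=f['pos']
W1=cloud(f,Tw@f['tool_from_camera'])
g=dict(np.load('top0.npz')); W0=cloud(g)
def rect(S,n):
    r=cv2.minAreaRect((S[:,:2]*1000).astype(np.float32));print(n,len(S),np.round(r[0],1),np.round(r[1],1),round(r[2],2),'z',(np.median(S[:,2])*1000).round(1))
def sel(W,u0,u1,v0,v1,z0,z1):
    S=W[v0:v1,u0:u1].reshape(-1,3);return S[(S[:,2]>z0)&(S[:,2]<z1)]
print('bench',np.nanmedian(W1[50:80,220:400,2]))
rect(sel(W1,225,505,80,262,.02,.06),'fixture w')
rect(sel(W1,230,430,88,108,.040,.048),'farbar w')
rect(sel(W1,232,256,110,232,.040,.048),'leftbar w')
for n,(u,v) in dict(a=(319,135),b=(333,165),c=(333,205)).items(): rect(sel(W1,u-13,u+14,v-13,v+14,.044,.055),n)
# far-bar working face edge: per column, min x points
def edges(W,tag,far,left):
    S=sel(W,*far,.040,.048)
    # fit far face: rotate by 5.2deg
    th=np.deg2rad(5.2)
    for it in range(3):
        c,s=np.cos(th),np.sin(th); Q=S[:,:2]@np.array([[c,-s],[s,c]])
        b=np.round(Q[:,1]/.004); e=np.array([[Q[b==k,1].mean(),Q[b==k,0].min(),Q[b==k,0].max()] for k in np.unique(b) if (b==k).sum()>2])
        m=np.abs(e[:,1]-np.median(e[:,1]))<.004; p=np.polyfit(e[m,0],e[m,1],1); m2=np.abs(e[:,2]-np.median(e[:,2]))<.004; p2=np.polyfit(e[m2,0],e[m2,2],1)
        th-=(np.arctan(p[0])+np.arctan(p2[0]))/2
    print(tag,'far yaw',th,np.rad2deg(th),'near face x\'',np.median(e[m,1]),'outer',np.median(e[m2,2]))
    S=sel(W,*left,.040,.048)
    Q=S[:,:2]@np.array([[np.cos(th),-np.sin(th)],[np.sin(th),np.cos(th)]])
    b=np.round(Q[:,0]/.004); e=np.array([[Q[b==k,0].mean(),Q[b==k,1].min(),Q[b==k,1].max()] for k in np.unique(b) if (b==k).sum()>2])
    m=np.abs(e[:,1]-np.median(e[:,1]))<.004
    print('  left slope',np.polyfit(e[m,0],e[m,1],1)[0],'face y\'',np.median(e[m,1]),'outer',np.median(e[:,2]))
edges(W1,'w',(230,430,88,108),(232,256,112,232))
edges(W0,'top',(187,280,177,193),(185,198,193,253))
rect(sel(W1,555,600,160,265,.024,.036),'pusher w')
E
python3 m2.py
```

```text
bench -0.000469199969238443
fixture w 32221 [592.6 127.4] [200.7 306.2] 4.88 z 30.0
farbar w 2896 [680.1 177.3] [ 18.4 221.4] 5.1 z 43.6
leftbar w 1609 [589.8 272.4] [138.5  17. ] 4.61 z 43.4
a 277 [639.  187.1] [20.  20.7] 5.37 z 47.6
b 302 [607.1 168.2] [20.2 19.9] 25.72 z 49.5
c 253 [560.1 163.7] [21.  20.6] 5.11 z 49.6
w far yaw 0.08758448605790342 5.018221401940267 near face x' 0.6860328544314431 outer 0.7009699857994288
  left slope -0.0015309932495320366 face y' 0.21191234086630661 outer 0.22750238341221965
top far yaw 0.08881433496819793 5.088686553938906 near face x' 0.6860368109999894 outer 0.7007406992891952
  left slope 0.003505010019386135 face y' 0.2085668722174296 outer 0.22361902061815395
pusher w 1642 [ 573.8 -168.1] [129.5  26.1] 6.48 z 29.9
```

```bash
python3 go.py .575 -.1 .2 .113
```

```text
now t 1.9 [0.5592 0.1724 0.2996] [3.1415e+00 7.0000e-04 9.3500e-02] F [ 0.3  0.3 -0.4] w 0.0874
shift [-0.0322  0.909   0.3323] turn [ 0.0001  0.0006 -0.0186] rows 5.454053893054979 0.12998351242410336
```

```bash
python3 -m inch '0 -.032 .909 .332 0 0 -.019;0 -.032 .909 .332 0 0 -.019;0 -.032 .909 .332 0 0 -.019;0 -.032 .909 .332 0 0 -.019;0 -.032 .909 .332 0 0 -.019;0 -.032 .909 .332 0 0 -.019;0 -.032 .909 .332 0 0 -.019;0 -.032 .909 .332 0 0 -.019;0 -.032 .909 .332 0 0 -.019' 40
python3 go.py .575 -.1695 .12 .113
python3 - <<'E'
from h import *
s=arm.get_state(); f=arm.grab_frame('wrist'); save(f,'w2.png')
Tw=np.eye(4);Tw[:3,:3]=R.from_euler('xyz',s['ee_rot']).as_matrix();Tw[:3,3]=s['eef_pos']
W=cloud(f,Tw@f['tool_from_camera']).reshape(-1,3)
P=W[(abs(W[:,0]-.575)<.1)&(abs(W[:,1]+.17)<.05)]
for a,b in((.022,.036),(.06,.1)):
    S=P[(P[:,2]>a)&(P[:,2]<b)];print(len(S),S.mean(0))
    if len(S)>5: print(cv2.minAreaRect((S[:,:2]*1000).astype(np.float32)))
E
```

```text
t: 2.8
eef_pos: [0.5757, -0.0999, 0.2009]
ee_rot: [-3.142, -0.001, 0.113]
force: [0.0, 0.6, 1.2]
width: 0.0875
now t 2.8 [ 0.5757 -0.0999  0.2009] [-3.1416e+00 -8.0000e-04  1.1330e-01] F [0.  0.6 1.2] w 0.0875
shift [-0.0286  0.2302  0.2697] turn [-0.     -0.0008  0.0003] rows 1.6181879317528125 0.00550303096376505
2470 [ 0.58029051 -0.16621652  0.02945807]
((574.5697631835938, -168.87948608398438), (129.01475524902344, 24.59136199951172), 6.463650703430176)
698 [ 0.57601475 -0.16640942  0.07994717]
((574.2752075195312, -168.29421997070312), (24.016115188598633, 15.626806259155273), 7.116693019866943)
```

View pics/w2.png

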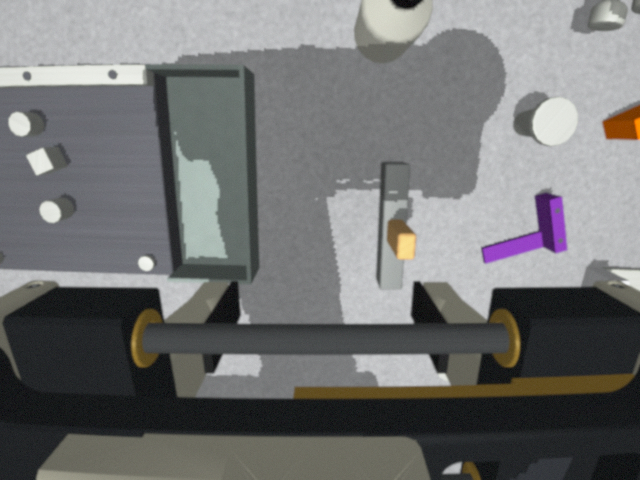

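The handle sits at about (402,240), matching the measured (0.5745, -0.169). I'll descend and grip it.

```bash
python3 -m inch '0 -.028 .229 .1 0 0 0;0 -.028 .229 .2 0 0 0;0 -.028 .229 .3 0 0 0;0 -.028 .229 .4 0 0 0;0 -.028 .229 .48 0 0 0;0 -.028 .229 .533 0 0 0;0 -.028 .229 .533 0 0 0;1 -.028 .229 .533 0 0 0;1 -.028 .229 .533 0 0 0;1 -.028 .229 .533 0 0 0;1 -.028 .229 .533 0 0 0;1 -.028 .229 .533 0 0 0' 40; python3 -m inch '1 0 0 0 0 0 0;1 0 0 0 0 0 0' 40; python3 go.py .575 -.1695 .2 .113
```

```text
t: 4.05
eef_pos: [0.5748, -0.1705, 0.0412]
ee_rot: [3.142, -0.001, 0.112]
force: [0.3, -0.2, -0.7]
width: 0.0531
t: 4.25
eef_pos: [0.5746, -0.1705, 0.0407]
ee_rot: [-3.142, -0.0, 0.112]
force: [-0.1, -0.9, 0.2]
width: 0.0369
now t 4.25 [ 0.5746 -0.1705  0.0407] [-3.1416e+00 -1.0000e-04  1.1160e-01] F [-0.1 -0.9  0.2] w 0.0369
shift [ 0.0019 -0.0033 -0.5311] turn [ 0.     -0.0001 -0.0013] rows 3.1868423668073085 0.009365251564407276
```

```bash
python3 -m inch '1 0 0 0 0 0 0;1 0 0 0 0 0 0;1 0 0 0 0 0 0;1 0 0 0 0 0 0;1 0 0 0 0 0 0' 40; python3 -m inch '1 0 0 -.1 0 0 0;1 0 0 -.25 0 0 0;1 0 0 -.4 0 0 0;1 0 0 -.4 0 0 0'
python3 - <<'E'
from h import *
th=.088;o=np.array([.589,.1684])
Rm=np.array([[np.cos(th),-np.sin(th)],[np.sin(th),np.cos(th)]])
for p in [(10,52),(10,-112),(10,-115)]: print(p,(o+Rm@np.array(p)/1000).round(4))
E
python3 go.py .596 .09 .16 .088
```

```text
t: 4.75
eef_pos: [0.5745, -0.1705, 0.0404]
ee_rot: [-3.142, 0.0, 0.112]
force: [-0.1, -0.2, -2.4]
width: 0.0157
t: 5.15
eef_pos: [0.5783, -0.1711, 0.1674]
ee_rot: [3.139, -0.011, 0.113]
force: [2.1, -0.4, -1.8]
width: 0.016
(10, 52) [0.5944 0.2211]
(10, -112) [0.6088 0.0577]
(10, -115) [0.6091 0.0547]
now t 5.15 [ 0.5783 -0.1711  0.1674] [ 3.1388 -0.0106  0.1129] F [ 2.1 -0.4 -1.8] w 0.016
shift [ 0.1563 -0.8582  0.0241] turn [ 0.0025 -0.0101  0.0238] rows 5.149092027296442 0.1659941765036051
```

```bash
python3 -m inch '1 .03 -.16 0 0 0 .005;1 .06 -.32 0 0 0 .01;1 .1 -.48 0 0 0 .024;1 .13 -.64 0 0 0 .024;1 .15 -.76 0 0 0 .024;1 .163 -.858 0 0 0 .024;1 .163 -.858 0 0 0 .024;1 .163 -.858 0 0 0 .024;1 .163 -.858 0 0 0 .024'; python3 go.py .5944 .2211 .16 .088
```

```text
t: 6.05
eef_pos: [0.5941, 0.0902, 0.1601]
ee_rot: [3.141, 0.001, 0.086]
force: [-0.3, -0.2, -1.2]
width: 0.0154
now t 6.05 [0.5941 0.0902 0.1601] [3.1413e+00 9.0000e-04 8.6300e-02] F [-0.3 -0.2 -1.2] w 0.0154
shift [ 3.860e-02 -4.347e-01  1.000e-04] turn [ 0.0003  0.0008 -0.0017] rows 2.607925364056465 0.01154181962402919
```

```bash
python3 -m inch '1 .02 -.15 0 0 0 0;1 .03 -.3 0 0 0 0;1 .039 -.4 0 0 0 0;1 .039 -.435 0 0 0 0;1 .039 -.435 0 0 0 0;1 .039 -.435 .1 0 0 0;1 .039 -.435 .19 0 0 0;1 .039 -.435 .19 0 0 0;1 .039 -.435 .19 0 0 0'; python3 go.py .5944 .2211 .0725 .088
python3 - <<'E'
from h import *
f=arm.grab_frame('wrist'); save(f,'w3.png')
f=arm.grab_frame('top'); cv2.imwrite('pics/t3.png',cv2.resize(f['img'][150:300,160:360,::-1],None,fx=4,fy=4))
E
```

```text
t: 6.95
eef_pos: [0.5951, 0.2203, 0.1039]
ee_rot: [3.141, 0.001, 0.085]
force: [0.6, 0.1, -1.4]
width: 0.0161
now t 6.95 [0.5951 0.2203 0.1039] [3.1406e+00 6.0000e-04 8.5400e-02] F [ 0.6  0.1 -1.4] w 0.0161
shift [-0.0021 -0.0031  0.1046] turn [ 0.001   0.0006 -0.0024] rows 0.6277402763249654 0.017080045155418697
```

View pics/w3.png

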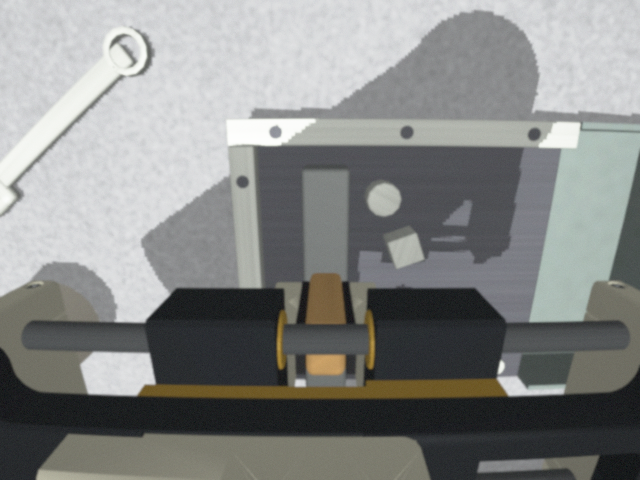

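View pics/t3.png

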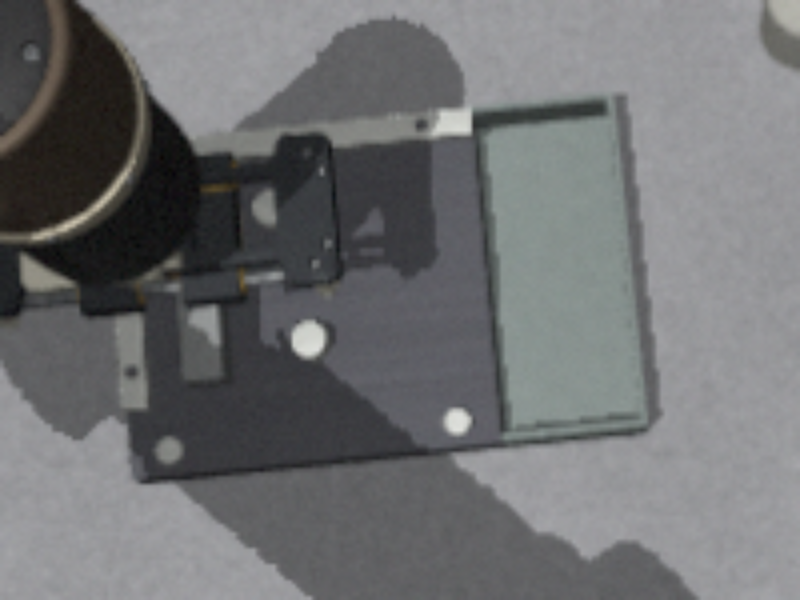

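The pusher hangs clear, between the left bar (245,220) and the slugs at (383,198) and (405,247). Next I'll lower it and sweep.

```bash
python3 -m inch '1 -.002 -.003 .05 0 0 -.002;1 -.002 -.003 .09 0 0 -.002;1 -.002 -.003 .105 0 0 -.002;1 -.002 -.003 .105 0 0 -.002;1 -.002 -.003 .105 0 0 -.002;1 -.002 -.003 .105 0 0 -.002' ; python3 -m inch '1 0 .03 0 0 0 0;1 0 .06 0 0 0 0;1 0 .09 0 0 0 0;1 0 .12 0 0 0 0;1 0 .15 0 0 0 0;1 0 .18 0 0 0 0;1 0 .21 0 0 0 0;1 0 .24 0 0 0 0;1 0 .27 0 0 0 0;1 0 .3 0 0 0 0'; python3 go.py .609 .0547 .0725 .088
python3 - <<'E'
from h import *
f=arm.grab_frame('wrist'); save(f,'w4.png')
E
```

```text
t: 7.65
eef_pos: [0.5946, 0.2229, 0.0727]
ee_rot: [-3.141, -0.001, 0.089]
force: [0.4, -0.4, -2.3]
width: 0.0159
t: 8.65
eef_pos: [0.6022, 0.1322, 0.0721]
ee_rot: [3.142, 0.0, 0.089]
force: [0.3, 1.3, -1.6]
width: 0.0158
now t 8.65 [0.6022 0.1322 0.0721] [3.1416 0.     0.0887] F [ 0.3  1.3 -1.6] w 0.0158
shift [-0.0003  0.2594 -0.0015] turn [0.     0.     0.0006] rows 1.5566063636180085 0.004456239930757515
```

View pics/w4.png

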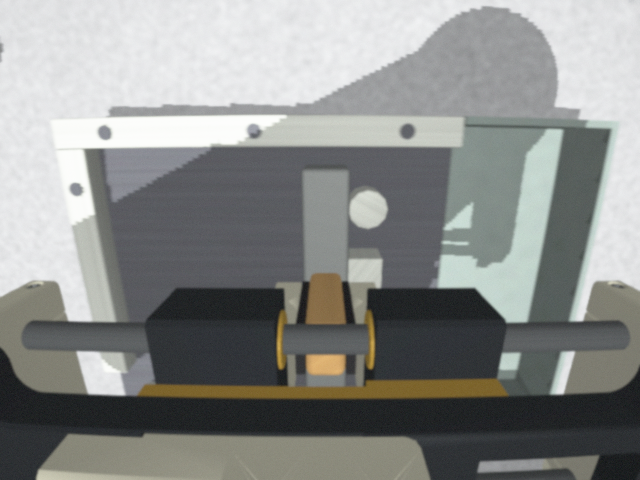

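```bash
python3 -m inch '1 0 .03 0 0 0 0;1 0 .06 0 0 0 0;1 0 .09 0 0 0 0;1 0 .12 0 0 0 0;1 0 .15 0 0 0 0;1 0 .18 0 0 0 0;1 0 .21 0 0 0 0;1 0 .24 0 0 0 0;1 0 .27 0 0 0 0;1 0 .285 0 0 0 0;1 0 .285 0 0 0 0;1 0 .285 0 0 0 0'; python3 go.py .609 .0547 .0725 .088
python3 - <<'E'
from h import *
f=arm.grab_frame('wrist'); save(f,'w5.png')
E
```

```text
t: 9.9
eef_pos: [0.6098, 0.0478, 0.0721]
ee_rot: [-3.142, -0.0, 0.088]
force: [-0.5, -0.2, -2.2]
width: 0.0159
now t 9.9 [0.6098 0.0478 0.0721] [-3.1416e+00 -1.0000e-04  8.8500e-02] F [-0.5 -0.2 -2.2] w 0.0159
shift [-0.0006 -0.0232 -0.0014] turn [-0.     -0.0001  0.0005] rows 0.13896418814658118 0.003269545798361609
```

View pics/w5.png

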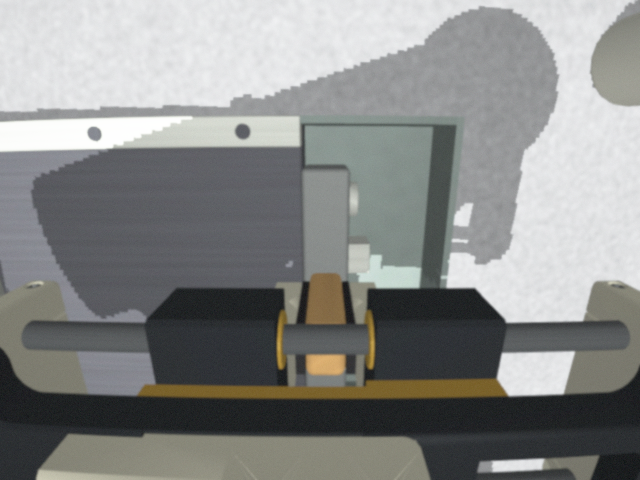

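The slugs have dropped, and are visible low beside the pusher at (353,200) and (358,255). I'll lift and carry the pusher back to where it stood.

```bash
python3 -m inch '1 0 0 -.1 0 0 0;1 0 0 -.2 0 0 0;1 0 0 -.29 0 0 0;1 0 0 -.29 0 0 0;1 0 0 -.29 0 0 0;1 0 0 -.29 0 0 0'; python3 go.py .5745 -.1705 .16 .112
python3 - <<'E'
from h import *
f=arm.grab_frame('wrist'); save(f,'w6.png')
E
```

```text
t: 10.55
eef_pos: [0.6088, 0.0479, 0.1579]
ee_rot: [3.142, 0.002, 0.089]
force: [1.0, 0.2, -2.2]
width: 0.016
now t 10.55 [0.6088 0.0479 0.1579] [3.1415e+00 1.9000e-03 8.8700e-02] F [ 1.   0.2 -2.2] w 0.016
shift [-0.1786  0.7151 -0.0067] turn [ 0.0001  0.0018 -0.0222] rows 4.29045290434272 0.15514211119181945
```

View pics/w6.png

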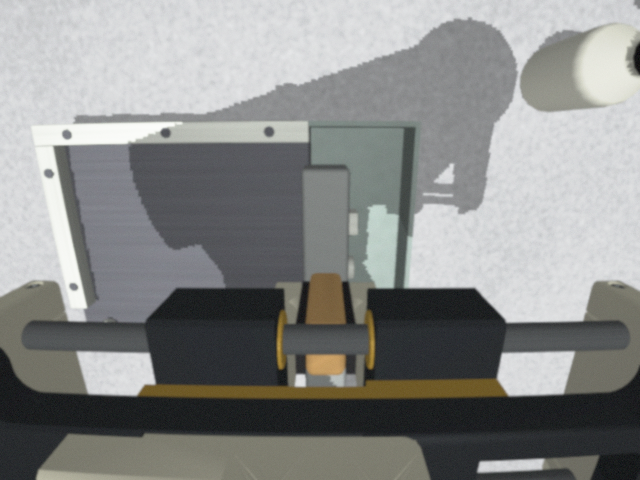

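```bash
python3 -m inch '1 -.04 .15 0 0 0 -.01;1 -.08 .3 0 0 0 -.02;1 -.12 .45 0 0 0 -.022;1 -.16 .6 0 0 0 -.022;1 -.178 .68 0 0 0 -.022;1 -.178 .715 0 0 0 -.022;1 -.178 .715 0 0 0 -.022;1 -.178 .715 0 0 0 -.022;1 -.178 .715 0 0 0 -.022;1 -.178 .715 0 0 0 -.022;1 -.178 .715 0 0 0 -.022'; python3 go.py .5745 -.1705 .042 .112
python3 - <<'E'
from h import *
f=arm.grab_frame('top'); save(f,'t7.png');
E
```

```text
t: 11.7
eef_pos: [0.5757, -0.1697, 0.1591]
ee_rot: [-3.142, 0.0, 0.113]
force: [0.5, 0.2, -2.4]
width: 0.0158
now t 11.7 [ 0.5757 -0.1697  0.1591] [-3.1416  0.      0.113 ] F [ 0.5  0.2 -2.4] w 0.0158
shift [-0.0042  0.0021  0.3902] turn [-0.      0.      0.0009] rows 2.3413742690193127 0.006510649629546569
```

View pics/t7.png

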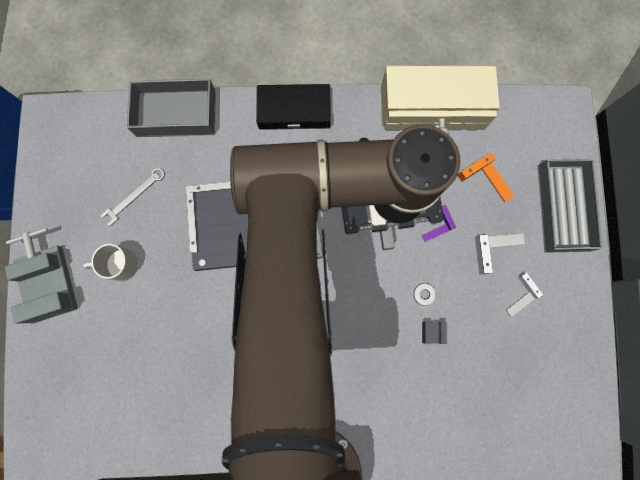

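```bash
python3 -m inch '1 -.004 .002 .1 0 0 0;1 -.004 .002 .2 0 0 0;1 -.004 .002 .3 0 0 0;1 -.004 .002 .36 0 0 0;1 -.004 .002 .385 0 0 0;1 -.004 .002 .39 0 0 0;1 -.004 .002 .39 0 0 0;1 -.004 .002 .39 0 0 0'; python3 go.py .5745 -.1705 .0405 .112
```

```text
t: 12.55
eef_pos: [0.5753, -0.1713, 0.0433]
ee_rot: [3.141, -0.002, 0.112]
force: [1.4, -0.6, -1.7]
width: 0.0156
now t 12.55 [ 0.5753 -0.1713  0.0433] [ 3.1412e+00 -2.0000e-03  1.1210e-01] F [ 1.4 -0.6 -1.7] w 0.0156
shift [-0.0025 -0.0029  0.0094] turn [ 0.0004 -0.0019  0.0001] rows 0.05666704802980982 0.013614556300306564
```

```bash
python3 -m inch '1 0 0 .004 0 0 0;1 0 0 .007 0 0 0;1 0 0 .007 0 0 0;1 0 0 .007 0 0 0'; python3 go.py .5745 -.1705 .0405 .112
```

```text
t: 12.95
eef_pos: [0.5748, -0.1713, 0.0404]
ee_rot: [3.141, -0.001, 0.112]
force: [0.0, 1.0, 1.7]
width: 0.0157
now t 12.95 [ 0.5748 -0.1713  0.0404] [ 3.1414e+00 -8.0000e-04  1.1190e-01] F [0.  1.  1.7] w 0.0157
shift [-0.0006 -0.0027 -0.0002] turn [ 0.0002 -0.0008 -0.0001] rows 0.016054002099184332 0.005322436386092591
```

```bash
python3 -m inch '0 0 0 0 0 0 0;0 0 0 0 0 0 0;0 0 0 0 0 0 0;0 0 0 0 0 0 0;0 0 0 0 0 0 0;0 0 0 0 0 0 0;0 0 0 -.1 0 0 0;0 0 0 -.25 0 0 0;0 0 0 -.4 0 0 0;0 0 0 -.5 0 0 0;0 0 0 -.5 0 0 0;0 0 0 -.5 0 0 0'; python3 go.py .507 -.4 .2 .066
```

```text
t: 14.15
eef_pos: [0.5745, -0.1712, 0.1906]
ee_rot: [-3.141, -0.002, 0.112]
force: [-1.2, -0.5, -1.3]
width: 0.0875
now t 14.15 [ 0.5745 -0.1712  0.1906] [-3.1414e+00 -1.8000e-03  1.1150e-01] F [-1.2 -0.5 -1.3] w 0.0875
shift [-0.3086  0.7329 -0.0319] turn [-0.0002 -0.0017  0.0435] rows 4.397455695229271 0.3035397801759708
```

```bash
python3 go.py .44 -.43 .24 .066
```

```text
now t 14.15 [ 0.5745 -0.1712  0.1906] [-3.1414e+00 -1.8000e-03  1.1150e-01] F [-1.2 -0.5 -1.3] w 0.0875
shift [-0.5414  0.8074 -0.1657] turn [-0.0002 -0.0017  0.0435] rows 4.8444800163433595 0.3035397801759708
```

```bash
python3 -m inch '0 -.541 .807 -.165 0 0 .043;0 -.541 .807 -.165 0 0 .043;0 -.541 .807 -.165 0 0 .043;0 -.541 .807 -.165 0 0 .043;0 -.541 .807 -.165 0 0 .043;0 -.541 .807 -.165 0 0 .043;0 -.541 .807 -.165 0 0 .043;0 -.541 .807 -.165 0 0 .043;0 -.541 .807 -.165 0 0 .043;0 -.541 .807 -.165 0 0 .043;0 -.541 .807 -.165 0 0 .043'
python3 - <<'E'
from h import *
s=arm.get_state();f=arm.grab_frame('wrist'); save(f,'w8.png')
print(s['eef_pos'],s['ee_rot'],s['t'])
Tw=np.eye(4);Tw[:3,:3]=R.from_euler('xyz',s['ee_rot']).as_matrix();Tw[:3,3]=s['eef_pos']
W=cloud(f,Tw@f['tool_from_camera']).reshape(-1,3)
P=W[(abs(W[:,0]-.507)<.06)&(abs(W[:,1]+.42)<.03)]
S=P[(P[:,2]>.036)&(P[:,2]<.05)];print(len(S),cv2.minAreaRect((S[:,:2]*1000).astype(np.float32)),np.median(S[:,2]))
P=W[(abs(W[:,0]-.535)<.035)&(W[:,1]<-.437)&(W[:,1]>-.56)]
S=P[(P[:,2]>.004)&(P[:,2]<.014)];print(len(S),cv2.minAreaRect((S[:,:2]*1000).astype(np.float32)),np.median(S[:,2]))
f=arm.grab_frame('top');save(f,'t8.png');np.savez('top8.npz',**{k:np.array(v) for k,v in f.items()})
cv2.imwrite('pics/t8z.png',cv2.resize(f['img'][165:285,175:405,::-1],None,fx=3.4,fy=3.4,interpolation=cv2.INTER_CUBIC))
E
```

```text
t: 15.25
eef_pos: [0.4407, -0.429, 0.2392]
ee_rot: [-3.141, 0.0, 0.068]
force: [0.7, -0.3, -0.7]
width: 0.0877
[ 0.44070078 -0.42897991  0.23915564] [-3.14128269e+00  3.53808002e-04  6.83924182e-02] 15.25
1832 ((505.23297119140625, -419.1745910644531), (89.94329833984375, 19.73151397705078), 4.061365127563477) 0.04165176003630522
2264 ((540.639892578125, -482.1171569824219), (28.044315338134766, 90.68494415283203), 4.199938774108887) 0.007712748127285729
```

View pics/w8.png

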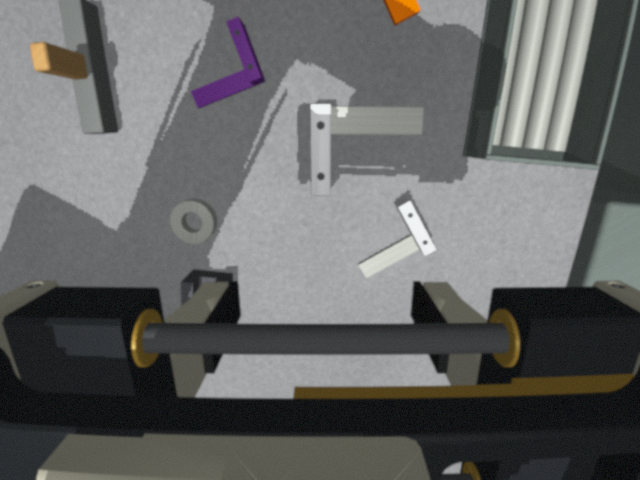

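View pics/t8z.png

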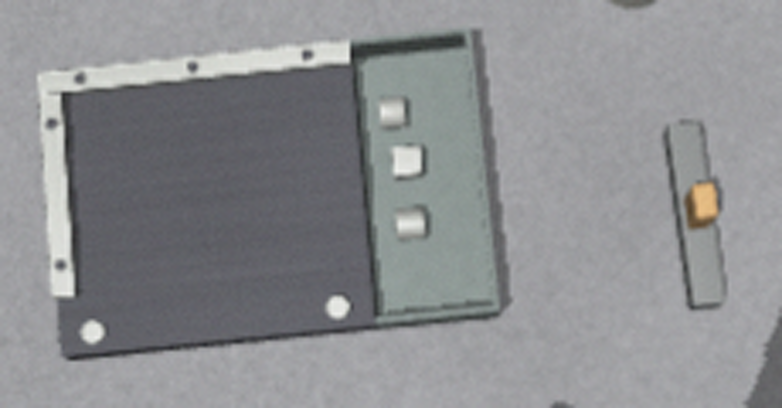

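The plate is clear: all three slugs lie in the tray and the pusher stands upright. The square's stock is at (320,150) in the wrist view, measured at (0.5055, -0.4195) with yaw 0.0715.

```bash
python3 go.py .5155 -.419 .02 .0715
```

```text
now t 15.35 [ 0.4407 -0.4292  0.2394] [-3.1415  0.      0.0682] F [ 0.2 -0.7 -0.4] w 0.088
shift [ 0.2512 -0.0169  0.7313] turn [-0.0001  0.     -0.0032] rows 4.38807232483266 0.022209002745771957
```

```bash
python3 -m inch '0 .1 -.01 .1 0 0 -.003;0 .251 -.017 .25 0 0 -.003;0 .251 -.017 .4 0 0 -.003;0 .251 -.017 .5 0 0 -.003;0 .251 -.017 .6 0 0 -.003;0 .251 -.017 .68 0 0 -.003;0 .251 -.017 .72 0 0 -.003;0 .251 -.017 .731 0 0 -.003;0 .251 -.017 .731 0 0 -.003;0 .251 -.017 .731 0 0 -.003' 50;python3 go.py .5155 -.419 .02 .0715
```

```text
t: 16.35
eef_pos: [0.5159, -0.4203, 0.0217]
ee_rot: [3.14, -0.002, 0.07]
force: [0.2, -0.1, 0.2]
width: 0.0877
now t 16.35 [ 0.5159 -0.4203  0.0217] [ 3.1403e+00 -2.0000e-03  7.0200e-02] F [ 0.2 -0.1  0.2] w 0.0877
shift [-0.0009 -0.0044  0.0057] turn [ 0.0012 -0.0019 -0.0012] rows 0.034434006486124706 0.013149644676888114
```

Close on the stock gently at first, so it squares up to the pads.

```bash
python3 -m inch '.6 0 -.003 .004 0 0 0;.7 0 -.003 .004 0 0 0;.7 0 -.003 .004 0 0 0;.7 0 -.003 .004 0 0 0;.7 0 -.003 .004 0 0 0;.7 0 -.003 .004 0 0 0;.7 0 -.003 .004 0 0 0;1 0 -.003 .004 0 0 0;1 0 -.003 .004 0 0 0;1 0 -.003 .004 0 0 0;1 0 -.003 .004 0 0 0' 50;python3 go.py .5155 -.419 .02 .0715
python3 -m inch '1 0 0 0 0 0 0;1 0 0 0 0 0 0;1 0 0 0 0 0 0;1 0 0 0 0 0 0' 60; python3 go.py .5155 -.419 .02 .0715
```

```text
t: 17.45
eef_pos: [0.5148, -0.419, 0.0189]
ee_rot: [-3.142, 0.0, 0.07]
force: [0.3, -0.7, 0.5]
width: 0.0199
now t 17.45 [ 0.5148 -0.419   0.0189] [-3.1415e+00  1.0000e-04  6.9800e-02] F [ 0.3 -0.7  0.5] w 0.0199
shift [ 0.0023  0.0003 -0.0037] turn [-0.      0.0001 -0.0016] rows 0.022061966937768664 0.01102549538945068
t: 17.85
eef_pos: [0.5148, -0.4189, 0.0189]
ee_rot: [-3.142, 0.0, 0.07]
force: [-0.3, -0.3, -0.4]
width: 0.0194
now t 17.85 [ 0.5148 -0.4189  0.0189] [-3.1415e+00  1.0000e-04  6.9800e-02] F [-0.3 -0.3 -0.4] w 0.0194
shift [ 0.0024  0.0004 -0.0037] turn [-0.0001  0.0001 -0.0016] rows 0.02206719308484884 0.01111943764790075
```

```bash
python3 -m inch '1 0 0 -.03 0 0 0;1 0 0 -.1 0 0 0;1 0 0 -.2 0 0 0;1 0 0 -.3 0 0 0;1 0 0 -.4 0 0 0;1 0 0 -.47 0 0 0;1 0 0 -.5 0 0 0;1 0 0 -.5 0 0 0;1 0 0 -.5 0 0 0' 60; python3 go.py .53 -.15 .17 .07
python3 - <<'E'
from h import *
f=arm.grab_frame('side'); cv2.imwrite('pics/s9.png',f['img'][:,:,::-1])
E
```

```text
t: 18.75
eef_pos: [0.5141, -0.4184, 0.1677]
ee_rot: [-3.14, 0.001, 0.07]
force: [0.3, 0.5, -3.9]
width: 0.0194
now t 18.75 [ 0.5141 -0.4184  0.1677] [-3.1401e+00  1.4000e-03  6.9500e-02] F [ 0.3  0.5 -3.9] w 0.0194
shift [ 0.115  -0.8888 -0.0067] turn [-0.0014  0.0013 -0.0005] rows 5.332763609382108 0.00963397715902136
```

View pics/s9.png

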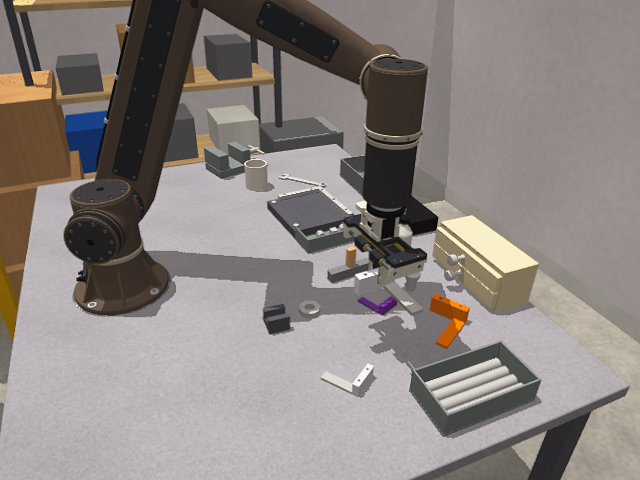

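The square is lifted level, and the force reads -3.9 N. Now I'll carry it across.

```bash
python3 -m inch '1 .02 -.1 0 0 0 0;1 .04 -.22 0 0 0 0;1 .06 -.35 0 0 0 0;1 .07 -.48 0 0 0 0;1 .08 -.61 0 0 0 0;1 .09 -.74 0 0 0 0;1 .1 -.83 0 0 0 0;1 .115 -.889 0 0 0 0;1 .115 -.889 0 0 0 0;1 .115 -.889 0 0 0 0' 60; python3 go.py .57 .1 .16 .08
```

```text
t: 19.8
eef_pos: [0.5301, -0.1502, 0.1679]
ee_rot: [-3.142, 0.002, 0.071]
force: [0.2, -0.8, -4.2]
width: 0.0194
now t 19.8 [ 0.5301 -0.1502  0.1679] [-3.1415e+00  2.0000e-03  7.1000e-02] F [ 0.2 -0.8 -4.2] w 0.0194
shift [ 0.1917 -0.8224  0.0261] turn [-0.0001  0.0019 -0.0086] rows 4.934327195895078 0.06035097858087105
```

```bash
python3 -m inch '1 .03 -.1 0 0 0 0;1 .06 -.22 0 0 0 0;1 .09 -.35 0 0 0 -.01;1 .12 -.48 0 0 0 -.01;1 .15 -.61 0 0 0 -.01;1 .17 -.72 0 0 0 -.009;1 .191 -.79 0 0 0 -.009;1 .191 -.822 0 0 0 -.009;1 .191 -.822 0 0 0 -.009;1 .191 -.822 0 0 0 -.009' 60; python3 go.py .6166 .2413 .11 .088
```

```text
t: 20.8
eef_pos: [0.5702, 0.0984, 0.1684]
ee_rot: [3.141, 0.001, 0.079]
force: [-0.2, -0.2, -3.3]
width: 0.0197
now t 20.8 [0.5702 0.0984 0.1684] [3.1411e+00 1.2000e-03 7.8600e-02] F [-0.2 -0.2 -3.3] w 0.0197
shift [ 0.1918 -0.4628  0.1943] turn [ 0.0005  0.0012 -0.009 ] rows 2.7767434425840936 0.0627115908847895
```

```bash
python3 -m inch '1 .06 -.12 0 0 0 -.005;1 .12 -.24 0 0 0 -.009;1 .16 -.36 0 0 0 -.009;1 .192 -.43 0 0 0 -.009;1 .192 -.463 0 0 0 -.009;1 .192 -.463 .06 0 0 -.009;1 .192 -.463 .13 0 0 -.009;1 .192 -.463 .195 0 0 -.009;1 .192 -.463 .195 0 0 -.009;1 .192 -.463 .195 0 0 -.009;1 .192 -.463 .195 0 0 -.009' 60; python3 go.py .6166 .2413 .055 .088
python3 - <<'E'
from h import *
s=arm.get_state();f=arm.grab_frame('wrist'); save(f,'w10.png')
np.savez('w10.npz',pos=s['eef_pos'],rot=s['ee_rot'],**{k:np.array(v) for k,v in f.items()})
f=arm.grab_frame('top');cv2.imwrite('pics/t10.png',cv2.resize(f['img'][150:300,160:360,::-1],None,fx=4,fy=4))
E
```

```text
t: 21.9
eef_pos: [0.6178, 0.2422, 0.112]
ee_rot: [-3.141, -0.002, 0.088]
force: [0.4, 0.1, -3.3]
width: 0.0197
now t 21.9 [0.6178 0.2422 0.112 ] [-3.141e+00 -1.800e-03  8.830e-02] F [ 0.4  0.1 -3.3] w 0.0197
shift [-0.0047  0.0028  0.1899] turn [-0.0006 -0.0018  0.0003] rows 1.1396406950859959 0.012261675324809413
```

View pics/w10.png

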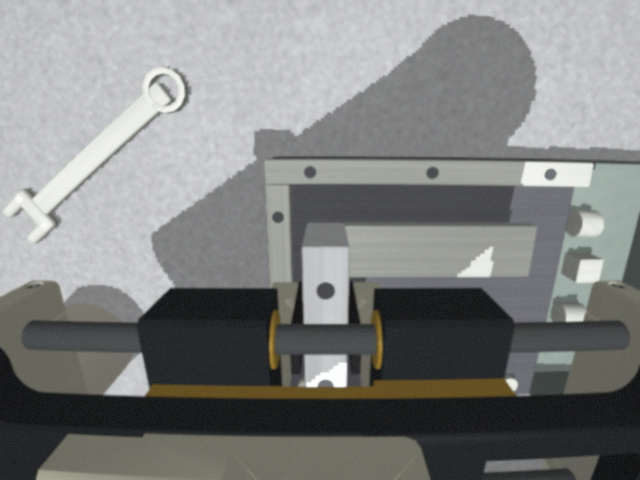

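```bash
cat > rel.py <<'E'
import sys
from h import *
f=dict(np.load(sys.argv[1])); zb=float(sys.argv[2])
Tw=np.eye(4);Tw[:3,:3]=R.from_euler('xyz',f['rot']).as_matrix();Tw[:3,3]=f['pos']
W=cloud(f,Tw@f['tool_from_camera']);th=.088
c,s=np.cos(th),np.sin(th)
o=np.array([.589,.1684])
P=W.reshape(-1,3); Q=(P[:,:2]-o)@np.array([[c,-s],[s,c]])
def fitx(m,lo,hi,n,side):
    q=Q[m];b=np.round(q[:,1]/.004);e=[]
    for k in np.unique(b):
        if lo<k*.004<hi and (b==k).sum()>2: e.append((k*.004, q[b==k,0].max() if side>0 else q[b==k,0].min()))
    e=np.array(e);g=abs(e[:,1]-np.median(e[:,1]))<.003;p=np.polyfit(e[g,0],e[g,1],1);print(n,'slope',p[0].round(4),'x@y=30: ',np.polyval(p,.03).round(4),'n',g.sum())
def fity(m,lo,hi,n,side):
    q=Q[m];b=np.round(q[:,0]/.004);e=[]
    for k in np.unique(b):
        if lo<k*.004<hi and (b==k).sum()>2: e.append((k*.004, q[b==k,1].max() if side>0 else q[b==k,1].min()))
    e=np.array(e);g=abs(e[:,1]-np.median(e[:,1]))<.003;p=np.polyfit(e[g,0],e[g,1],1);print(n,'slope',p[0].round(4),'y@x=60: ',np.polyval(p,.06).round(4),'n',g.sum())
z=P[:,2]
fitx((z>.040)&(z<.048)&(Q[:,0]>.075)&(Q[:,0]<.105),-.1,.085,'far bar near edge',-1)
fitx((z>.040)&(z<.048)&(Q[:,0]>.075)&(Q[:,0]<.105),-.1,.085,'far bar outer edge',1)
fity((z>.040)&(z<.048)&(Q[:,1]>.085)&(Q[:,1]<.12),.02,.08,'left bar face',-1)
m=(abs(z-zb-.008)<.004)&(Q[:,1]<.06)&(Q[:,1]>-.06)&(Q[:,0]>.02)&(Q[:,0]<.0855)
if m.sum()>50:
    fitx(m,-.04,.055,'blade far',1);fitx(m,-.04,.055,'blade near',-1)
m=(abs(z-zb-.042)<.004)&(Q[:,1]<.11)&(Q[:,1]>.04)&(Q[:,0]<.09)
fity(m,.04,.08,'stock left',1);fity(m,.04,.08,'stock right',-1);fitx(m,.06,.1,'stock end',1)
E
python3 rel.py w10.npz .0925
```

```text
far bar near edge slope 0.0067 x@y=30:  0.0849 n 46
far bar outer edge slope 0.0048 x@y=30:  0.1005 n 46
left bar face slope -0.0024 y@x=60:  0.0956 n 14
blade far slope -0.0015 x@y=30:  0.0713 n 23
blade near slope -0.0018 x@y=30:  0.0428 n 23
stock left slope 0.0084 y@x=60:  0.0813 n 6
stock right slope -0.0041 y@x=60:  0.0616 n 6
stock end slope 0.0012 x@y=30:  0.0713 n 5
```

```bash
python3 -m inch '1 -.002 .002 .08 0 0 0;1 -.002 .002 .15 0 0 0;1 -.002 .002 .19 0 0 0;1 -.002 .002 .2 0 0 0;1 -.002 .002 .2 0 0 0;1 -.002 .002 .2 0 0 0' 60; python3 -m inch '1 0 0 .003 0 0 0;1 0 0 .006 0 0 0;1 0 0 .006 0 0 0;1 0 0 .006 0 0 0' 60; python3 go.py .6166 .2413 .0489 .088
```

```text
t: 22.6
eef_pos: [0.6172, 0.2423, 0.0516]
ee_rot: [-3.141, -0.002, 0.089]
force: [0.3, 0.2, -3.8]
width: 0.0197
t: 23.0
eef_pos: [0.6166, 0.2419, 0.0489]
ee_rot: [-3.141, -0.0, 0.089]
force: [-0.5, -0.2, -3.4]
width: 0.0194
now t 23.0 [0.6166 0.2419 0.0489] [-3.1414e+00 -3.0000e-04  8.8700e-02] F [-0.5 -0.2 -3.4] w 0.0194
shift [-0.0001  0.0021  0.0001] turn [-0.0001 -0.0003  0.0007] rows 0.012633949089167885 0.004890353940097318
```

```bash
python3 -m inch '1 0 0 .003 0 0 0;1 0 0 .003 0 0 0;1 0 0 .003 0 0 0' 60; python3 -m inch '1 0 0 .003 0 0 0;1 0 0 .003 0 0 0;1 0 0 .003 0 0 0' 60
```

```text
t: 23.3
eef_pos: [0.6166, 0.2419, 0.0489]
ee_rot: [-3.141, -0.001, 0.089]
force: [-4.6, -0.4, 5.7]
width: 0.0193
t: 23.6
eef_pos: [0.6166, 0.242, 0.0489]
ee_rot: [-3.141, -0.001, 0.089]
force: [-5.4, -0.5, 10.7]
width: 0.0195
```

```bash
python3 -m inch '1 0 0 -.003 0 0 0;1 .008 -.008 -.003 0 0 0;1 .016 -.016 -.003 0 0 0;1 .024 -.024 -.003 0 0 0;1 .032 -.032 -.003 0 0 0;1 .036 -.036 -.003 0 0 0;1 .036 -.036 -.003 0 0 0;1 .036 -.036 -.003 0 0 0' 60
python3 - <<'E'
from h import *
s=arm.get_state();f=arm.grab_frame('wrist'); save(f,'w11.png');print(s['eef_pos'],s['ee_rot'],s['force'],s['moment'])
np.savez('w11.npz',pos=s['eef_pos'],rot=s['ee_rot'],**{k:np.array(v) for k,v in f.items()})
E
python3 rel.py w11.npz .03
```

```text
t: 24.4
eef_pos: [0.6267, 0.2529, 0.0489]
ee_rot: [3.141, -0.001, 0.089]
force: [-2.0, -3.1, 7.7]
width: 0.0197
[0.62672387 0.25288541 0.04888907] [ 3.14068266e+00 -5.62307936e-04  8.89173187e-02] [-1.95410062 -3.06535585  7.68195611] [-1.47793306  1.00383778 -0.01065721]
far bar near edge slope 0.0058 x@y=30:  0.0848 n 38
far bar outer edge slope 0.0036 x@y=30:  0.1007 n 42
left bar face slope 0.0249 y@x=60:  0.0954 n 7
blade far slope -0.0015 x@y=30:  0.081 n 16
blade near slope -0.0034 x@y=30:  0.0527 n 21
stock left slope 0.0003 y@x=60:  0.0912 n 6
stock right slope -0.0007 y@x=60:  0.0715 n 7
stock end slope -0.0162 x@y=30:  0.0819 n 6
```

View pics/w11.png

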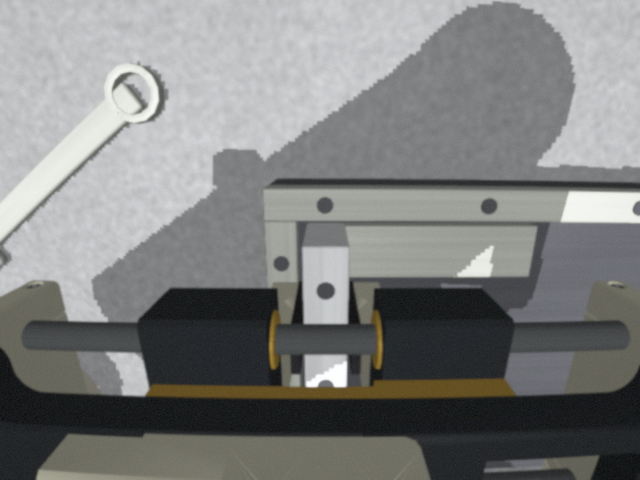

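```bash
cat > st.py <<'E'
from h import *
s=arm.get_state();c,n=np.cos(.088),np.sin(.088);F=s['force']
print('fixF',round(c*F[0]+n*F[1],1),round(-n*F[0]+c*F[1],1),round(F[2],1),'M',s['moment'].round(2),'yaw',round(s['ee_rot'][2],4),'rp',s['ee_rot'][:2].round(4))
d=s['eef_pos'][:2]-[.589,.1684];print('fix',round(1000*(c*d[0]+n*d[1]),2),round(1000*(-n*d[0]+c*d[1]),2),s['eef_pos'][2].round(4),s['t'])
E
python3 st.py
python3 -m inch '1 .003 0 0 0 0 0;1 .007 0 0 0 0 0;1 .007 0 0 0 0 0;1 .007 0 0 0 0 0'>/dev/null; python3 st.py
python3 -m inch '1 .003 0 0 0 0 0;1 .003 0 0 0 0 0;1 .003 0 0 0 0 0'>/dev/null; python3 st.py
python3 -m inch '1 .003 0 0 0 0 0;1 .003 0 0 0 0 0;1 .003 0 0 0 0 0'>/dev/null; python3 st.py
```

```text
fixF -1.7 -3.8 7.2 M [-1.45  0.9   0.02] yaw 0.0889 rp [ 3.1407e+00 -6.0000e-04]
fix 44.99 80.85 0.0489 24.45
fixF -5.1 -2.7 8.5 M [-0.82  1.72 -0.01] yaw 0.0889 rp [ 3.141e+00 -1.000e-04]
fix 46.68 81.19 0.0489 24.85
fixF -5.7 -0.8 9.4 M [-0.65  1.85  0.02] yaw 0.0889 rp [ 3.1412e+00 -1.0000e-04]
fix 47.56 81.34 0.0489 25.15
fixF -4.9 -1.5 8.2 M [-0.63  1.91 -0.04] yaw 0.0889 rp [ 3.1413e+00 -2.0000e-04]
fix 48.48 81.42 0.0489 25.45
```

```bash
python3 -m inch '1 .003 0 0 0 0 0;1 .003 0 0 0 0 0;1 .003 0 0 0 0 0'>/dev/null; python3 st.py
python3 -m inch '1 .003 0 0 0 0 0;1 .003 0 0 0 0 0;1 .003 0 0 0 0 0'>/dev/null; python3 st.py
python3 -m inch '1 .003 0 0 0 0 0;1 .003 0 0 0 0 0;1 .003 0 0 0 0 0'>/dev/null; python3 st.py
```

```text
fixF -6.6 -1.3 9.6 M [-0.36  2.57 -0.16] yaw 0.0888 rp [3.1413e+00 5.0000e-04]
fix 48.92 81.49 0.0489 25.75
fixF -11.1 0.9 12.5 M [-0.24  3.89 -0.13] yaw 0.0887 rp [3.1411e+00 1.9000e-03]
fix 48.92 81.45 0.0489 26.05
fixF -15.0 1.3 15.2 M [ 0.04  5.19 -0.16] yaw 0.0886 rp [3.1408 0.0033]
fix 48.93 81.43 0.0489 26.35
```

```bash
python3 -m inch '1 -.005 -.003 0 0 0 0;1 -.005 -.006 0 0 0 0;1 -.005 -.006 0 0 0 0;1 -.005 -.006 0 0 0 0'>/dev/null; python3 st.py
python3 -m inch '1 0 -.003 0 0 0 0;1 0 -.003 0 0 0 0;1 0 -.003 0 0 0 0'>/dev/null; python3 st.py
python3 -m inch '1 0 -.003 0 0 0 0;1 0 -.003 0 0 0 0;1 0 -.003 0 0 0 0'>/dev/null; python3 st.py
python3 -m inch '1 0 -.003 0 0 0 0;1 0 -.003 0 0 0 0;1 0 -.003 0 0 0 0'>/dev/null; python3 st.py
```

```text
fixF -6.3 -6.0 11.4 M [-2.32  2.21 -0.13] yaw 0.0885 rp [3.1394e+00 1.6000e-03]
fix 48.9 81.76 0.0489 26.75
fixF -6.5 -7.4 10.7 M [-3.18  1.94 -0.11] yaw 0.0884 rp [3.1386e+00 1.9000e-03]
fix 48.9 82.03 0.0489 27.05
fixF -4.5 -9.3 11.5 M [-3.54  1.84 -0.12] yaw 0.0882 rp [3.1384e+00 2.0000e-03]
fix 48.88 82.69 0.0489 27.35
fixF -6.3 -8.7 10.6 M [-3.61  1.83 -0.13] yaw 0.0881 rp [3.1383e+00 2.0000e-03]
fix 48.92 83.49 0.0489 27.65
```

```bash
python3 -m inch '1 0 -.003 -.002 0 0 0;1 0 -.003 -.002 0 0 0;1 0 -.003 -.002 0 0 0'>/dev/null; python3 st.py
python3 -m inch '1 0 -.003 0 0 0 0;1 0 -.003 0 0 0 0;1 0 -.003 0 0 0 0'>/dev/null; python3 st.py
python3 -m inch '1 0 -.003 0 0 0 0;1 0 -.003 0 0 0 0;1 0 -.003 0 0 0 0'>/dev/null; python3 st.py
python3 - <<'E'
from h import *
s=arm.get_state();f=arm.grab_frame('wrist'); save(f,'w12.png')
np.savez('w12.npz',pos=s['eef_pos'],rot=s['ee_rot'],**{k:np.array(v) for k,v in f.items()})
E
python3 rel.py w12.npz .03
```

```text
fixF -5.6 -6.7 7.3 M [-2.53  1.49 -0.12] yaw 0.0881 rp [3.1391e+00 2.0000e-03]
fix 48.9 85.09 0.0489 27.95
fixF -4.3 -8.4 7.6 M [-3.37  1.25 -0.13] yaw 0.0882 rp [3.1384e+00 2.2000e-03]
fix 48.9 85.45 0.0489 28.25
fixF -3.5 -11.5 8.7 M [-4.45  0.84 -0.12] yaw 0.088 rp [3.1374e+00 2.6000e-03]
fix 48.88 85.48 0.0489 28.55
far bar near edge slope 0.001 x@y=30:  0.0846 n 40
far bar outer edge slope 0.0033 x@y=30:  0.1007 n 41
left bar face slope -0.0251 y@x=60:  0.0979 n 6
blade far slope -0.0036 x@y=30:  0.0831 n 20
blade near slope 0.0065 x@y=30:  0.0565 n 20
stock left slope -0.007 y@x=60:  0.0958 n 6
stock right slope -0.0126 y@x=60:  0.0762 n 6
stock end slope 0.0044 x@y=30:  0.0848 n 6
```

View pics/w12.png

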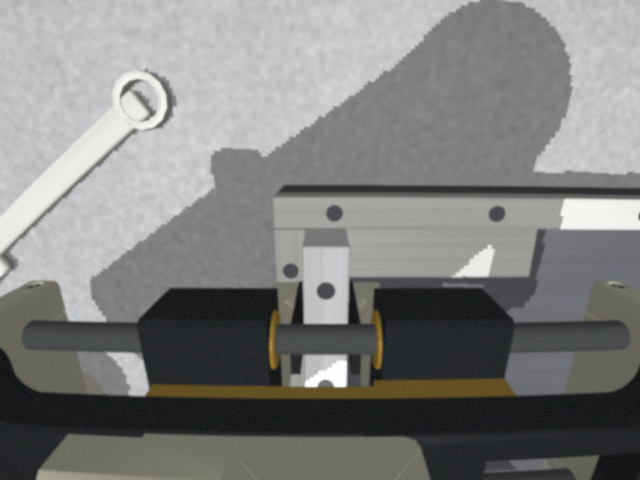

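```bash
python3 go.py .6166 .2413 .0489 .088|tail -1
python3 -m inch '1 .003 -.002 0 .003 0 0;1 .006 -.003 0 .006 .003 0;1 .006 -.003 0 .006 .003 0;1 .006 -.003 0 .006 .003 0'>/dev/null; python3 st.py;python3 go.py .6166 .2413 .0489 .088|tail -1
```

```text
shift [-0.0499  0.0509  0.0004] turn [ 0.004   0.0025 -0.    ] rows 0.30569634253309375 0.028155065778823034
fixF -8.9 -12.3 13.0 M [-5.27  3.08 -0.07] yaw 0.0877 rp [-3.1411e+00  2.5000e-03]
fix 48.94 85.47 0.0489 29.0
shift [-0.0501  0.0509  0.0001] turn [-0.0005  0.0024 -0.0002] rows 0.3055435656988158 0.016806303235771047
```

```bash
python3 -m inch '1 .002 0 0 0 .002 0;1 .004 -.001 0 -.001 .004 0;1 .004 -.001 0 -.001 .004 0;1 .004 -.001 0 -.001 .004 0'>/dev/null; python3 st.py;python3 go.py .6166 .2413 .0489 .088|tail -1
python3 - <<'E'
from h import *
s=arm.get_state();f=arm.grab_frame('wrist'); save(f,'w13.png')
a=f['img'][180:300,255:655];cv2.imwrite('pics/w13z.png',cv2.resize(a[:,:,::-1],(780,240),interpolation=cv2.INTER_CUBIC))
f=arm.grab_frame('side');save(f,'s13.png');cv2.imwrite('pics/s13z.png',cv2.resize(f['img'][170:270,240:400,::-1],None,fx=5,fy=5,interpolation=cv2.INTER_CUBIC))
E
python3 st.py
```

```text
fixF -14.1 -12.7 16.7 M [-5.37  4.65 -0.07] yaw 0.0876 rp [3.1403e+00 3.0000e-04]
fix 48.95 85.45 0.0489 29.4
shift [-0.0501  0.0509 -0.0001] turn [ 0.0012  0.0003 -0.0004] rows 0.3052577148824539 0.008509978046648619
fixF -13.9 -13.1 16.7 M [-5.36  4.68 -0.12] yaw 0.0876 rp [3.1404e+00 3.0000e-04]
fix 48.97 85.45 0.0489 29.5
```

View pics/w13z.png

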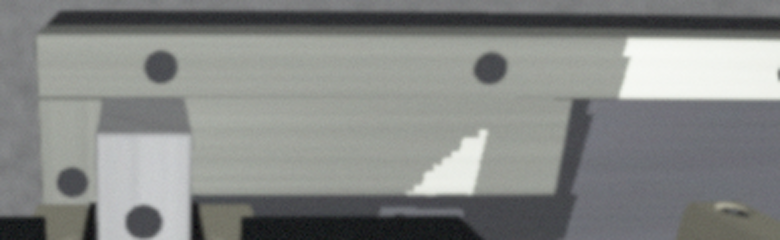

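View pics/s13z.png

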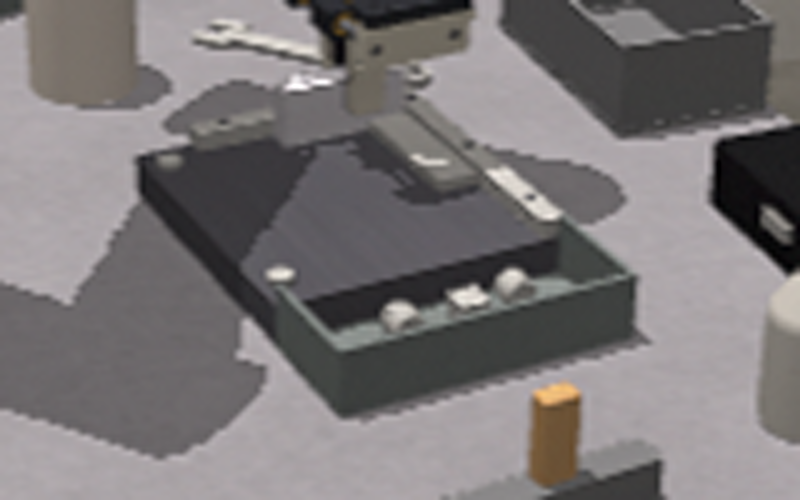

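Blade and stock bear on both bars with no visible gap. The press is about 14 N and 13 N, tilt is under 0.0015 rad, and the yaw moment is near zero, so both faces look flush. I'll hold briefly to check it stays steady, then hand in.

```bash
python3 -m inch '1 0 0 0 0 0 0;1 0 0 0 0 0 0;1 0 0 0 0 0 0;1 0 0 0 0 0 0;1 0 0 0 0 0 0' 60; python3 st.py; python3 -c "
from station import arm
print(arm.job_done())"
```

```text
t: 30.0
eef_pos: [0.6303, 0.2578, 0.0489]
ee_rot: [3.14, 0.0, 0.088]
force: [-13.6, -14.5, 16.3]
width: 0.0195
fixF -14.9 -13.3 16.3 M [-5.34  4.7  -0.07] yaw 0.0876 rp [3.1404e+00 3.0000e-04]
fix 48.98 85.46 0.0489 30.0
the job is handed in; nothing more can be done
None
```

I swept the three bar ends into the tray with the pusher and stood the pusher back where it had been. I then laid the square on the plate, pressed it into the corner, and handed the job in at about 30 s, still gripping and pressing it.

**Last checks:**
- The square pressed about 15 N on the far bar and 13 N on the left bar, and the reading held steady over the last 0.5 s.
- Tool yaw was 0.0876 rad, against a measured fixture yaw of 0.0876 to 0.0888. Tilt was about 1 mrad and the yaw moment was near zero, which fits both faces being flush.
- The pictures showed no gap at either bar, all three bar ends in the tray, the pusher upright, and nothing else visibly moved.

**What disagreed:** before contact, two wrist pictures showed the blade turned 0.4–0.5° from the far bar. Edge fits after contact scattered by about the same amount. I relied on the contact forces and moments instead, because the far edge of the blade was hidden behind the bar.

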